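# Date-stamp both ends of a biscuit tin and stow it in the stock corner

## Task

Date-stamp both ends of the long yellow tin: slide it along the green stamper's channel with the red end first until the sprung plate is pressed right back, then turn the tin round and do the same with the blue end. Then stand the tin on its base in the L-shaped wooden corner, one long side flush along the long rail and one end (either one) flush against the short rail, and let go. Do not shift or tip any of the other groceries.

Things in the scene. Friction and masses are not known exactly. Their poses are not given: they have to be found in the camera images.
- tin: long yellow tin, rigid box 160 (x) x 48 (y) x 60 (z) mm, 0.2-0.4 kg, loose, standing on the counter. Origin: centre of its underside; z up, +x towards the red end, -x the blue end (last 24 mm coloured all round). Grip it across its width. Cans stand beside its red half, a carton beyond its blue end; beside the blue half fingers have room to 50 mm from the tin's long axis.
- tin_red (a point): centre of the tin's red end face, 30 mm above its base, 80 mm from its middle
- tin_blue (a point): centre of the tin's blue end face, 30 mm above its base, 80 mm from its middle
- stamper: fixed date stamper: straight channel open above, floor = counter. Origin on the counter, mid-channel, under the fully pressed plate's front; +x points INTO the channel. Green walls 58 mm apart, 12 thick, 70 tall, from x = -85 (mouth) to 65 mm; block 106 tall at x = 20 to 65. Fingers beside the tin do not fit between the walls: hold the tin by the end left outside, blue for stamping red.
- stamp_plate (a joint): travel of the stamper's plate, m: 0 = out (at rest), 0.012 = pressed right back against its stop. A spring pushes it out with 2 N at 0 and 8 N at 0.012, and returns it.
- stamp_face (a point): centre of the front of the dark plate (46 mm wide, 44 mm tall), 30 mm above the counter; at stamper x = -12 mm at rest and x = 0 fully pressed; it moves with the plate
- fence: L-shaped corner of two wooden rails 20 mm tall and 12 mm thick, fixed on the counter, with a thin blue mat painted on the counter in it. x and y axes level; see corner, which has the same axes. A pickle jar stands behind the long rail.
- corner (a point): inner corner of the rails, on the counter, axes as the fence. The long rail runs from it 160 mm along -y, its inner face looks to -x. The short rail runs from it 80 mm along -x, its inner face looks to -y. The stowed tin has its long axis along y and its origin at x = -24 mm, y = -80 mm from here.
- soup_can: green can, 60 mm across, 80 mm tall, origin under its centre; leave alone
- bean_can: orange can, 60 mm across, 80 mm tall, origin under its centre; leave alone
- soda_carton: orange carton 30 (x) x 60 (y) x 72 (z) mm, origin under its centre; leave alone
- pickle_jar: green jar with yellow lid, 64 mm across, 95 mm tall, origin under its centre; leave alone
- mustard_jar: yellow jar with blue lid, 56 mm across, 110 mm tall, origin under its centre; leave alone
- oil_bottle: tall bottle with red cap, 60 mm across, 230 mm tall, origin under its centre, at the back; leave alone
- tuna_can: flat yellow can, 80 mm across, 45 mm tall, origin under its centre; leave alone
Not all that is in view belongs to the job. There is more than one size of the tin; the one meant has the size given above.

How it is judged (in metres and radians):
On the way, in this order (a step that is already met when the one before it is completed fails the run):
1. the red end presses the stamp plate right back (at least 8 of its 12 mm) (value of joint stamp_plate above 0.008 m and distance between tin_red and stamp_face below 0.012 m), for 0.15 s.
2. then the blue end presses the stamp plate right back (at least 8 of its 12 mm) (value of joint stamp_plate above 0.008 m and distance between tin_blue and stamp_face below 0.012 m), for 0.15 s.
At the end, for the whole second after the job is handed in: the tin stands at rest on its base on the counter in the wooden corner, its long side within 3.5 mm of the long rail and one end within 3.5 mm of the short rail, square to them within 0.04 rad; the stamp plate is out again (x of tin in the frame of corner between -0.0275 and -0.02 m and y of tin in the frame of corner between -0.0835 and -0.076 m and angle between the x axis of tin and the y axis of corner, either way round below 0.04 rad and angle between tin's own z axis and vertical below 0.05 rad and height (world z) of tin below 0.004 m and linear speed of tin below 0.01 m/s and value of joint stamp_plate below 0.002 m); the robot touches nothing.
It fails at once if one of the other groceries is shifted by more than 20 mm or tipped (distance of any of soup_can, bean_can, soda_carton, pickle_jar, mustard_jar, oil_bottle, tuna_can from where it was at the start of the episode above 0.02 m or angle between any of soup_can, bean_can, soda_carton, pickle_jar, mustard_jar, oil_bottle, tuna_can's own z axis and vertical above 0.3 rad).
It also fails if it takes over 72 s, if anything falls off the work surface, if the arm or the gripper's body presses on something with over 40 N, if the wrist force passes 120 N, or if a joint passes its speed limit or range.

## Robot

A 6-joint arm with a two-finger parallel gripper is mounted at the origin on the work surface. World frame = base frame: x ahead of the robot, y to its left, z up, the work surface at z = 0. Lengths are in mm, angles in rad, forces in N, time in s.
With the tool pointing down it reaches from about 350 to 975 mm from the base axis. Payload 7.1 kg.
Tool frame: the origin (TCP) lies midway between the tips of the shut fingers; the grasp point (between the pads) lies 19 mm behind it; z points along the fingers, y is the line along which they close (so a half turn about z gives the same grasp; the last joint's range is limited). The gripper opens to 88 mm and grips with 3 to 60 N. Pads are 20 mm wide; open, the fingers measure 115 mm over their backs; the gripper's body (75 mm by 178 mm) begins 61 mm behind the grasp point.
Start: joints at [1.283, 0.423, 1.63, -0, 1.089, -0.019], TCP at [165.953, 602.548, 222.675] pointing down, gripper open.
Joint ranges: [-3, 3], [-0.9, 2.11], [0.09, 2.58], [-1.31, 4.45], [0.11, 2.69], [-2.54, 2.54]. Speed limits (rad/s): [2.39, 2.39, 3.01, 3.14, 3.14, 3.14].

## Interface

Orientations are given as a rotation vector (axis times angle).
In Python, from workcell import get_obs, get_image, camera_params, close_job gives the robot as it stands.
- The arm moves only by the shell command python3 -m creep 'ROWS' [OPENING]. ROWS is a JSON object of lists of equal length, an entry for each row: "delta_pos": the shift along the tool's x, y, z in m, a list of three; "twist": the turn, a rotation vector about the tool's x, y, z in degrees, a list of three. A call has 1 to 20 rows; each row shifts and turns the commanded pose from where the row before left it, along the tool's axes as they then stand; what a row does not reach is not made up. A row lasts 1/12 s, in which the tool goes at most 41.7 mm and 7.16 degrees, less where a joint would pass 70% of its speed; a pose out of reach is approached as far as the arm can. A call with a gripper value outside its range is refused whole. OPENING is the opening, from 0 (shut) to 1 (fully open), set as the call begins (- or left out, the last holds). The fingers move at their own pace and stop on an object; the grip force is fixed at half the most. Time passes only in rows, so rows that do not move let the fingers close. It gives the time, the measured TCP pose, the force, the opening and the grip force at its end, in the units of the state.
- get_obs(): the state, without advancing time (a new reading comes with each control period).
- get_image(name): name is "scene" or "side" or "wrist"; returns (picture, depth): 420x560x3 uint8, red, green, blue; 420x560 float32, mm along the optical axis (not along the pixel's ray), 0 where there is no reading.
- camera_params(name): a dict with "camera_matrix" (3x3 intrinsics, pixels), "extrinsics" (4x4, takes a point from camera to world coordinates). Camera axes: x right, y down, z forward; pixel columns grow to the right and rows downward; lengths in mm; the calibration is good to about 2 mm. A picture is of the moment at which its call begins: read the wrist's pose just before it. camera_params takes no time and is no camera call; for the wrist camera it gives the pose at the moment of the call.
- close_job(): hands the job in; it is judged then, once.
The state is a dict: "t": time; "qpos": joint angles; "qvel": joint speeds; "joint_torque": joint torques, N m; "ee_pos": TCP position; "orientation": TCP orientation; "ft_force": force on the tool from outside, world axes, zero at the start; "moment": the same for the moment, N m; "width": finger opening in mm; "grasp_force": force on a finger pad.
Only numpy, scipy, OpenCV 4.12 (cv2) and the standard library are available. Lean on these libraries where they do the work, as an engineer would, in place of code of your own. Each camera call takes 0.05 s, during which the arm holds its last target. There are 200 camera calls.

## Working session

There is one attempt and no reset: what is moved stays moved. The work goes in short steps, Python scripts to look and compute and a shell command to move; the robot and the scene stay as the last step left them, time stands still between calls to the robot, and variables do not carry over. Pictures are saved under pics/ and viewed, at most 10 in all, crops included, and the job is handed in when it is done.

```bash
mkdir -p pics; ls; cat > h.py <<'E'
import numpy as np,cv2
from workcell import *
from scipy.spatial.transform import Rotation as R
def grab(n):
    p=camera_params(n); im,d=get_image(n); return im,d,np.array(p["camera_matrix"]),np.array(p["extrinsics"])
def cloud(d,K,T):
    v,u=np.indices(d.shape); P=np.stack([(u-K[0,2])/K[0,0]*d,(v-K[1,2])/K[1,1]*d,d],-1)
    W=P@T[:3,:3].T+T[:3,3]; W[d<=0]=np.nan; return W
def ray(u,v,z,K,T):
    r=T[:3,:3]@np.linalg.solve(K,[u,v,1.]); return T[:3,3]+r*(z-T[2,3])/r[2]
E
python3 - <<'E'
from h import *
o=get_obs();print(o)
for n in("scene","side"):
    im,d,K,T=grab(n); cv2.imwrite(f"pics/{n}0.png",im[...,::-1]); np.savez(f"{n}0.npz",im=im,d=d,K=K,T=T); print(n,K.round(1).tolist(),T.round(2).tolist())
im,d,K,T=grab("wrist");cv2.imwrite("pics/wrist0.png",im[...,::-1]);print(T.round(2))
E
```

```text
pics
{'t': 0.0, 'qpos': array([ 1.28296260e+00,  4.23843588e-01,  1.63071323e+00, -3.37952097e-05,
        1.08861350e+00, -1.90058628e-02]), 'qvel': array([-0.00204229,  0.00017289,  0.00031285, -0.00050022, -0.00119272,
        0.00018827]), 'joint_torque': array([-9.49722453e-04, -5.44611132e+01, -2.73669076e+01,  6.43547857e-02,
        2.26837385e-02, -1.22654583e-04]), 'ee_pos': array([165.82448993, 602.00065211, 221.89086947]), 'orientation': array([-4.20950518e-01, -3.11304836e+00,  2.45609927e-03]), 'ft_force': array([-0.16336196, -0.21068912,  0.56370243]), 'moment': array([-0.03122174,  0.01445697, -0.01073934]), 'grasp_force': 0.0, 'width': 88.08041960057558}
scene [[464.7, 0.0, 283.4], [0.0, 464.7, 215.6], [0.0, 0.0, 1.0]] [[-0.87, 0.41, -0.29, 950.66], [0.5, 0.7, -0.51, 674.52], [-0.01, -0.59, -0.81, 1131.08], [0.0, 0.0, 0.0, 1.0]]
side [[406.8, 0.0, 283.4], [0.0, 406.8, 214.5], [0.0, 0.0, 1.0]] [[-0.96, -0.14, 0.25, 288.82], [-0.29, 0.5, -0.81, 928.69], [-0.01, -0.85, -0.52, 660.06], [0.0, 0.0, 0.0, 1.0]]
[[ 2.7000e-01  9.2000e-01  2.7000e-01  9.1660e+01]
 [ 9.6000e-01 -2.5000e-01 -8.0000e-02  6.2251e+02]
 [-0.0000e+00  2.8000e-01 -9.6000e-01  3.8465e+02]
 [ 0.0000e+00  0.0000e+00  0.0000e+00  1.0000e+00]]
```

View pics/scene0.png

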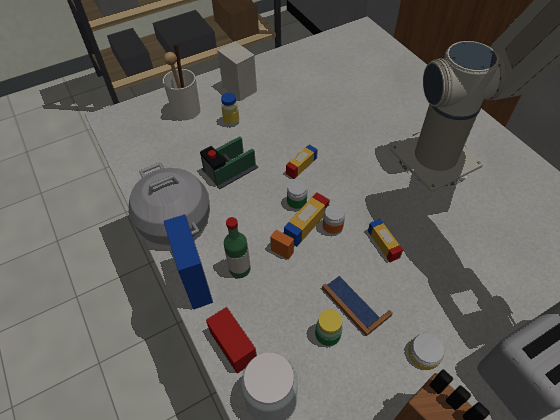

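View pics/side0.png

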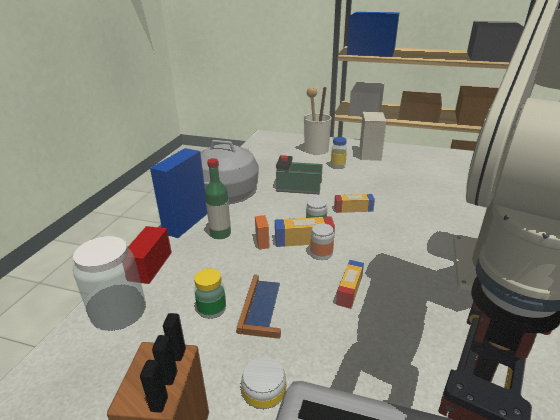

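Scene view: the long yellow tin is at (307,219), between the green can (297,195) and orange can (333,221), with the carton at (283,244). Lookalikes are the short tins at (302,161) and (385,239). The stamper is at (230,162) and the fence at (357,303). I'll measure with both views and check the choice in a crop.

```bash
python3 - <<'E'
from h import *
for n in("scene","side"):
    f=np.load(n+"0.npz"); im,d,K,T=[f[k] for k in("im","d","K","T")]; W=cloud(d,K,T); hsv=cv2.cvtColor(im,cv2.COLOR_RGB2HSV)
    H,S,V=hsv[...,0],hsv[...,1],hsv[...,2]; z=W[...,2]
    print(n,"counter z",np.nanmedian(z[(S<40)&(abs(z)<15)]))
    M={"red":((H<6)|(H>174))&(S>150),"orange":(H>=6)&(H<16)&(S>140),"yellow":(H>17)&(H<32)&(S>120),"blue":(H>105)&(H<125)&(S>110),"green":(H>60)&(H<90)&(S>80)}
    for c,m in M.items():
        m=m&(V>50)&(z>-5)
        k,l,st,ce=cv2.connectedComponentsWithStats(m.astype(np.uint8))
        for i in range(1,k):
            if st[i,4]<25: continue
            q=W[l==i]; 
            top=q[q[:,2]>np.percentile(q[:,2],97)-5]
            if abs(np.median(q[:,0]))>1000 or np.median(q[:,1])<-400: continue
            (cx,cy),(w,h),a=cv2.minAreaRect(top[:,:2].astype(np.float32))
            print(c,ce[i].round(),st[i,4],"z",np.percentile(q[:,2],[3,97]).round(),"top",round(cx),round(cy),round(w),round(h),round(a))
f=np.load("scene0.npz");im=f["im"]
cv2.imwrite("pics/c1.png",cv2.resize(im[110:350,190:400],(700,800),interpolation=cv2.INTER_CUBIC)[:600,:,::-1])
E
```

```text
scene counter z 0.7230979811411089
red [212. 153.] 55 z [ 95. 109.] top 659 -293 22 22 26
red [291. 170.] 128 z [ 5. 49.] top 447 -170 21 34 27
red [321. 199.] 104 z [47. 65.] top 446 -5 20 46 22
red [231. 223.] 107 z [219. 234.] top 748 55 25 24 44
red [395. 253.] 133 z [ 7. 49.] top 359 240 34 16 3
red [232. 338.] 1554 z [29. 84.] top 860 242 59 129 6
orange [332. 228.] 143 z [17. 52.] top 463 82 22 56 46
orange [282. 244.] 483 z [ 7. 76.] top 616 63 32 60 27
orange [357. 313.] 411 z [15. 24.] top 558 318 77 188 35
orange [435. 404.] 1243 z [167. 174.] top 574 617 87 90 11
yellow [304. 160.] 254 z [ 6. 49.] top 399 -187 79 38 20
yellow [309. 217.] 554 z [ 9. 64.] top 509 19 112 49 22
yellow [383. 239.] 374 z [ 5. 48.] top 354 188 83 38 85
yellow [330. 321.] 456 z [ 85. 100.] top 641 336 54 52 56
yellow [419. 362.] 98 z [ 6. 28.] top 490 502 23 72 12
blue [313. 150.] 62 z [ 7. 49.] top 355 -203 19 37 15
blue [188. 261.] 2132 z [ 20. 213.] top 870 32 151 54 81
blue [376. 223.] 61 z [41. 49.] top 351 138 17 36 90
blue [294. 233.] 218 z [10. 64.] top 572 45 23 47 23
blue [353. 301.] 83
[... 738 characters left out ...]
376 z [ 3. 46.] top 401 -188 80 37 21
yellow [299. 232.] 647 z [ 5. 62.] top 509 20 110 51 23
yellow [352. 278.] 268 z [21. 47.] top 354 188 83 36 85
yellow [207. 279.] 482 z [82. 97.] top 641 336 55 55 55
yellow [499. 346.] 35 z [339. 344.] top 168 610 4 15 81
yellow [508. 378.] 91 z [332. 336.] top 162 640 25 4 75
yellow [264. 400.] 274 z [ 8. 27.] top 453 520 76 30 21
blue [179. 191.] 3566 z [ 12. 211.] top 868 32 152 57 81
blue [370. 197.] 29 z [43. 47.] top 353 -204 15 35 21
blue [279. 224.] 73 z [58. 63.] top 572 45 21 45 23
blue [356. 263.] 55 z [43. 47.] top 349 139 18 33 82
green [215. 190.] 242 z [135. 170.] top 744 62 27 16 16
green [211. 306.] 375 z [16. 52.] top 633 355 60 24 24
```

View pics/c1.png

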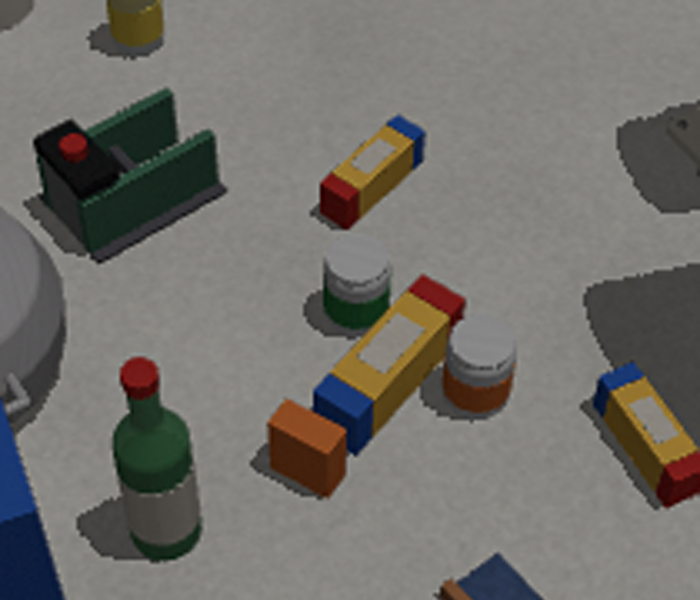

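View pics/wrist0.png

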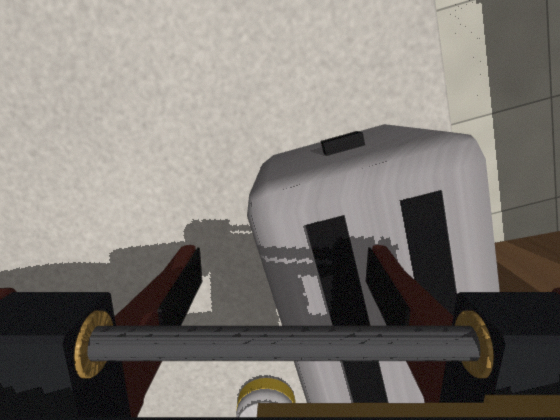

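The crop confirms the choice: the long tin lies with its red end between the two cans and its blue end facing the carton. Next are the precise stamper, fence and can poses.

```bash
cat >> h.py <<'E'
def tool():
    o=get_obs(); M=R.from_rotvec(o["orientation"]).as_matrix(); return o,M
def goto(x,y,z,yawy):
    "shift in tool axes (m) and twist about tool z (deg, + is clockwise from above) to TCP x,y,z mm, tool-y yaw deg"
    o,M=tool(); d=M.T@(np.array([x,y,z])-o["ee_pos"])/1000; yy=np.degrees(np.arctan2(M[1,1],M[0,1]))
    print("t",round(o["t"],2),"tcp",o["ee_pos"].round(1),"yawy",yy.round(2),"tilt",np.degrees(M[:2,2]).round(2),"d",d.round(4),"tw",round(yy-yawy,2),"w",round(o["width"],1),"F",o["ft_force"].round(1),"q",o["qpos"].round(2))
def rect(q):
    (cx,cy),(w,h),a=cv2.minAreaRect(q[:,:2].astype(np.float32)); 
    if h>w: w,h,a=h,w,a+90
    return np.round([cx,cy,w,h,a],1)
E
python3 - <<'E'
from h import *
allp=[]
for n in("scene","side"):
    f=np.load(n+"0.npz"); im,d,K,T=[f[k] for k in("im","d","K","T")]; W=cloud(d,K,T).reshape(-1,3); hsv=cv2.cvtColor(im,cv2.COLOR_RGB2HSV).reshape(-1,3)
    def sel(c,r,z0,z1,m=True): return W[(np.hypot(W[:,0]-c[0],W[:,1]-c[1])<r)&(W[:,2]>z0)&(W[:,2]<z1)&m]
    s=sel((600,-298),130,66,75)
    u=np.array([np.cos(np.radians(7)),np.sin(np.radians(7))]);v=np.array([-u[1],u[0]])
    t=(s[:,:2]-[600,-298])@v
    for nm,m in(("A",t<-20),("B",t>20)): 
        q=s[m]; 
        if len(q)>10: print(n,"wall",nm,len(q),rect(q),np.median(q[:,2]).round(1),"fit",np.polyfit((q[:,:2]-[600,-298])@u,(q[:,:2]-[600,-298])@v,1).round(3),np.percentile((q[:,:2]-[600,-298])@u,[1,99]).round(1))
    b=sel((650,-298),90,98,112); print(n,"block",len(b),len(b)>5 and rect(b))
    c=(hsv[:,0]>=3)&(hsv[:,0]<20)&(hsv[:,1]>90)
    q=sel((545,300),150,17,25,c)
    for a in(98,):
        w=np.array([np.cos(np.radians(a)),np.sin(np.radians(a))]);
    print(n,"rails",len(q)); np.save(n+"_r.npy",q)
    hull=cv2.convexHull(q[:,:2].astype(np.float32)); print(cv2.approxPolyDP(hull,6,True)[:,0].round().tolist())
    mat=sel((533,290),120,-6,8,(hsv[:,0]>105)&(hsv[:,0]<125)&(hsv[:,1]>80)); print("mat",rect(mat),np.median(mat[:,2]))
    for nm,c,z in(("soup",(470,-25),76),("bean",(455,75),76),("pickle",(641,336),91),("carton",(616,63),68)):
        q=sel(c,55,z,z+12); print(nm,len(q),len(q)>5 and rect(q))
E
```

```text
scene wall A 103 [ 609.7 -331.7  150.1   19.7   10.2] 70.1 fit [ 1.3000e-02 -3.4628e+01] [-67.1  80.6]
scene wall B 156 [ 601.8 -263.8  150.5   19.7    5.6] 69.8 fit [1.0000e-02 3.5162e+01] [-67.7  80.5]
scene block 59 [ 655.3 -280.4   66.1   31.    82.3]
scene rails 393
[[583.0, 219.0], [561.0, 383.0], [473.0, 374.0], [573.0, 219.0]]
mat [531.6 289.3 155.   46.4  99.3] 1.6903495914218638
soup 148 [487.1 -56.   53.8  37.4  30. ]
bean 245 [447.6  66.8  55.4  53.6  57.5]
pickle 423 [641.  336.4  55.   54.6  32.4]
carton 213 [617.2  62.8  60.6  32.9 118.7]
side wall A 66 [ 589.4 -333.   101.6   17.9    5.9] 69.5 fit [-9.0000e-03 -3.4555e+01] [-65.   35.9]
side wall B 124 [ 601.6 -263.2  149.    22.5    5.2] 69.5 fit [-2.2000e-02  3.5213e+01] [-67.7  79.8]
side block 31 [ 657.9 -291.6   24.5   20.4  106.8]
side rails 478
[[581.0, 221.0], [558.0, 386.0], [472.0, 376.0], [573.0, 221.0]]
mat [537.4 283.  143.7  50.   98.3] 1.3831281566593816
soup 110 [490.7 -57.3  47.9  40.2 178. ]
bean 221 [447.9  67.2  54.   53.4  32.9]
pickle 386 [640.8 336.5  55.3  54.5 144.8]
carton 144 [616.9  62.5  63.7  29.5 117.6]
```

```bash
python3 -c "
from h import *
goto(551,36.5,200,112.1)"
```

```text
t 0.15 tcp [165.8 602.1 222.1] yawy 74.6 tilt [-0.02 -0.07] d [-0.5216 -0.443   0.0226] tw -37.5 w 87.7 F [-0.8  0.1  0.1] q [ 1.28  0.42  1.63  0.    1.09 -0.02]
```

```bash
python3 -m creep '{"delta_pos":[[-0.029,-0.0246,0.001],[-0.029,-0.0246,0.001],[-0.029,-0.0246,0.001],[-0.029,-0.0246,0.001],[-0.029,-0.0246,0.001],[-0.029,-0.0246,0.001],[-0.029,-0.0246,0.001],[-0.029,-0.0246,0.001],[-0.029,-0.0246,0.001],[-0.029,-0.0246,0.001],[-0.029,-0.0246,0.001],[-0.029,-0.0246,0.001],[-0.029,-0.0246,0.001],[-0.029,-0.0246,0.001],[-0.029,-0.0246,0.001],[-0.029,-0.0246,0.001],[-0.029,-0.0246,0.001],[-0.029,-0.0246,0.001]],"twist":[[0,0,0],[0,0,0],[0,0,0],[0,0,0],[0,0,0],[0,0,0],[0,0,0],[0,0,0],[0,0,0],[0,0,0],[0,0,0],[0,0,0],[0,0,0],[0,0,0],[0,0,0],[0,0,0],[0,0,0],[0,0,0]]}' 0.7
python3 -m creep '{"delta_pos":[[0,0,0],[0,0,0],[0,0,0],[0,0,0],[0,0,0],[0,0,0]],"twist":[[0,0,-6.25],[0,0,-6.25],[0,0,-6.25],[0,0,-6.25],[0,0,-6.25],[0,0,-6.25]]}'
python3 - <<'E'
from h import *
goto(551,36.5,150,112.1)
im,d,K,T=grab("wrist");cv2.imwrite("pics/w1.png",im[...,::-1])
W=cloud(d,K,T);hsv=cv2.cvtColor(im,cv2.COLOR_RGB2HSV);H,S=hsv[...,0],hsv[...,1]
for c,m in(("blue",(H>105)&(H<125)&(S>110)),("red",((H<6)|(H>174))&(S>150)),("yel",(H>17)&(H<32)&(S>120))):
    q=W[m&(np.hypot(W[...,0]-509,W[...,1]-20)<90)&(W[...,2]>55)&(W[...,2]<68)]
    if len(q)>20: print(c,len(q),rect(q),np.median(q[:,2]))
goto(551,36.5,20,112.1)
E
```

```text
t: 1.65
ee_pos: [552.2, 35.2, 204.5]
orientation: [-0.421, -3.113, -0.0]
ft_force: [0.6, 1.4, -0.9]
width: 61.2
grasp_force: 0.0
t: 2.15
ee_pos: [551.4, 36.9, 204.4]
orientation: [0.61, -3.081, -0.0]
ft_force: [-0.2, 0.2, -0.2]
width: 61.5
grasp_force: 0.0
t 2.15 tcp [551.4  36.9 204.4] yawy 112.4 tilt [-0.03 -0.  ] d [ 0.0005 -0.0002  0.0544] tw 0.3 w 61.5 F [-0.2  0.2 -0.2] q [ 0.05  0.34  1.81  0.    1.   -1.92]
blue 1099 [572.   42.4  46.4  22.8 112.5] 60.574260017967106
red 1598 [446.4  -8.8  47.   22.4 112.5] 60.61010071430559
yel 4199 [508.9  16.9 110.4  47.8  22.1] 60.573861756338886
t 2.2 tcp [551.4  36.9 204.4] yawy 112.76 tilt [-0.03 -0.  ] d [ 0.0005 -0.0002  0.1844] tw 0.66 w 61.3 F [ 0.5  0.5 -0.9] q [ 0.05  0.34  1.81 -0.    1.   -1.92]
```

View pics/w1.png

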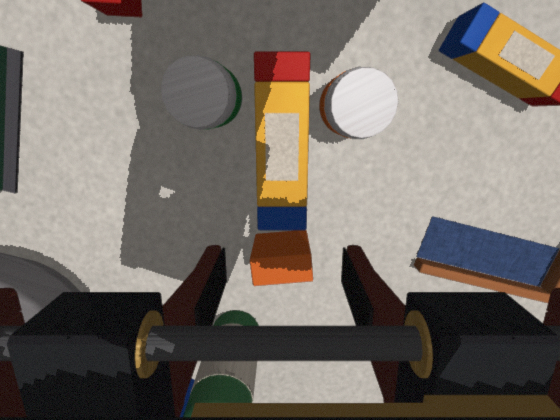

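Wrist view: tin centred under the gripper, red end (282,65), blue end (283,217), carton (281,257). Cans sit beside the red half only, so the fingers have clear room.

```bash
python3 -m creep '{"delta_pos":[[0.001,-0.0015,0.03],[0,0,0.035],[0,0,0.035],[0,0,0.03],[0,0,0.024],[0,0,0.02],[0,0,0.01],[0,0,0]],"twist":[[0,0,0.3],[0,0,0],[0,0,0],[0,0,0],[0,0,0],[0,0,0],[0,0,0],[0,0,0]]}'
python3 -m creep '{"delta_pos":[[0,0,0],[0,0,0],[0,0,0],[0,0,0],[0,0,0],[0,0,0],[0,0,0]],"twist":[[0,0,0],[0,0,0],[0,0,0],[0,0,0],[0,0,0],[0,0,0],[0,0,0]]}' 0.3
python3 -m creep '{"delta_pos":[[0,0,-0.02],[0,0,-0.04],[0,0,-0.04],[0,0,-0.04]],"twist":[[0,0,0],[0,0,0],[0,0,0],[0,0,0]]}'
python3 -c "
from h import *
goto(551,36.5,160,112.1)"
```

```text
t: 2.87
ee_pos: [549.6, 35.2, 18.5]
orientation: [0.591, -3.081, -0.001]
ft_force: [-0.4, -0.6, 0.1]
width: 61.8
grasp_force: 0.0
t: 3.45
ee_pos: [552.3, 35.3, 22.0]
orientation: [-0.593, 3.083, -0.001]
ft_force: [-0.3, -0.1, 7.1]
width: 48.4
grasp_force: 29.9
t: 3.78
ee_pos: [550.2, 35.2, 161.8]
orientation: [0.593, -3.083, -0.0]
ft_force: [1.6, 0.4, -2.6]
width: 48.3
grasp_force: 29.9
t 3.78 tcp [550.2  35.2 161.8] yawy 111.79 tilt [-0.1 -0. ] d [-0.0012  0.0009  0.0018] tw -0.31 w 48.3 F [ 1.6  0.4 -2.6] q [ 0.04  0.4   1.84  0.    0.91 -1.91]
```

```bash
python3 -m creep '{"delta_pos":[[0,0,0],[0,0,0],[0,0,0],[0,0,0],[0,0,0],[0,0,0],[0,0,0],[0,0,0],[0,0,0],[0,0,0],[0,0,0],[0,0,0],[0,0,0],[0,0,0],[0,0,0]],"twist":[[0,0,7],[0,0,7],[0,0,7],[0,0,7],[0,0,7],[0,0,7],[0,0,7],[0,0,7],[0,0,7],[0,0,7],[0,0,7],[0,0,7],[0,0,7],[0,0,7],[0,0,7]]}'
python3 -m creep '{"delta_pos":[[0,0,0],[0,0,0],[0,0,0],[0,0,0],[0,0,0],[0,0,0],[0,0,0],[0,0,0],[0,0,0],[0,0,0],[0,0,0],[0,0,0],[0,0,0],[0,0,0]],"twist":[[0,0,7],[0,0,7],[0,0,7],[0,0,7],[0,0,7],[0,0,7],[0,0,7],[0,0,7],[0,0,7],[0,0,7],[0,0,7],[0,0,7],[0,0,5.8],[0,0,0]]}'
python3 -c "
from h import *
goto(382.7,-324.4,150,-83)"
```

```text
t: 5.03
ee_pos: [550.6, 35.2, 160.6]
orientation: [-2.093, -2.343, 0.001]
ft_force: [-0.5, -0.7, -3.0]
width: 47.7
grasp_force: 29.9
t: 6.2
ee_pos: [550.6, 35.2, 160.5]
orientation: [3.136, 0.186, -0.002]
ft_force: [0.4, 0.4, -2.9]
width: 48.0
grasp_force: 29.9
t 6.2 tcp [550.6  35.2 160.5] yawy -83.21 tilt [-0.06 -0.01] d [-0.2092  0.3372  0.0107] tw -0.21 w 48.0 F [ 0.4  0.4 -2.9] q [ 0.04  0.4   1.84 -0.    0.9   1.49]
```

```bash
python3 -m creep '{"delta_pos":[[-0.019,0.0307,0],[-0.019,0.0307,0],[-0.019,0.0307,0],[-0.019,0.0307,0],[-0.019,0.0307,0],[-0.019,0.0307,0],[-0.019,0.0307,0],[-0.019,0.0307,0],[-0.019,0.0307,0],[-0.019,0.0307,0],[-0.019,0.0307,0],[0,0,0],[0,0,0]],"twist":[[0,0,0],[0,0,0],[0,0,0],[0,0,0],[0,0,0],[0,0,0],[0,0,0],[0,0,0],[0,0,0],[0,0,0],[0,0,0],[0,0,0],[0,0,0]]}'
python3 - <<'E'
from h import *
goto(382.7,-324.4,21.5,-83)
im,d,K,T=grab("wrist");cv2.imwrite("pics/w2.png",im[...,::-1])
for n in("wrist","scene"):
    if n!="wrist": im,d,K,T=grab(n)
    W=cloud(d,K,T).reshape(-1,3);a=np.radians(7);u=np.array([np.cos(a),np.sin(a)]);v=np.array([-u[1],u[0]])
    X=(W[:,:2]-[616.3,-295.7])@u;Y=(W[:,:2]-[616.3,-295.7])@v
    for nm,m in(("A",(Y<-15)&(Y>-60)),("B",(Y>15)&(Y<60))):
        m=m&(X>-110)&(X<10)&(W[:,2]>66)&(W[:,2]<76)
        if m.sum()>10: print(n,nm,m.sum(),"fit",np.polyfit(X[m],Y[m],1).round(3),"X",np.percentile(X[m],[1,99]).round(1),"Y",np.percentile(Y[m],[2,98]).round(1),"z",np.median(W[m,2]).round(1))
    # tin
    hsv=cv2.cvtColor(im,cv2.COLOR_RGB2HSV).reshape(-1,3)
    m=(hsv[:,1]>110)&(W[:,2]>175)&(W[:,2]<230)&(abs(X+200)<150)&(abs(Y)<60)&((hsv[:,0]<32)|(hsv[:,0]>100)); m&=W[:,2]<215
    if m.sum()>20: q=W[m]; t=q[q[:,2]>np.percentile(q[:,2],90)-4];XX=(t[:,:2]-[616.3,-295.7])@u;print(n,"tin top",rect(t),np.median(t[:,2]),"X",np.percentile(XX,[1,99]).round(1))
E
```

```text
t: 7.28
ee_pos: [383.8, -326.8, 160.6]
orientation: [-3.136, -0.191, 0.0]
ft_force: [-0.1, 0.6, -3.2]
width: 47.8
grasp_force: 30.0
t 7.28 tcp [ 383.8 -326.8  160.6] yawy -83.04 tilt [-0.01  0.01] d [-0.0008 -0.0025  0.1391] tw -0.04 w 47.8 F [-0.1  0.6 -3.2] q [-0.73  0.34  1.94 -0.    0.86  0.72]
wrist tin top [ 424.7 -322.1  144.9   71.     7.1] 199.26668104722586 X [-263.6 -121.8]
scene A 98 fit [ 1.300e-02 -3.477e+01] X [-83.    8.7] Y [-44.6 -28.2] z 69.9
scene B 105 fit [1.0000e-03 3.4872e+01] X [-85.2   8.3] Y [26.7 42.1] z 70.0
scene tin top [ 446.3 -321.4  129.3   71.2    3. ] 199.71416305390653 X [-234.5 -108.4]
```

View pics/w2.png

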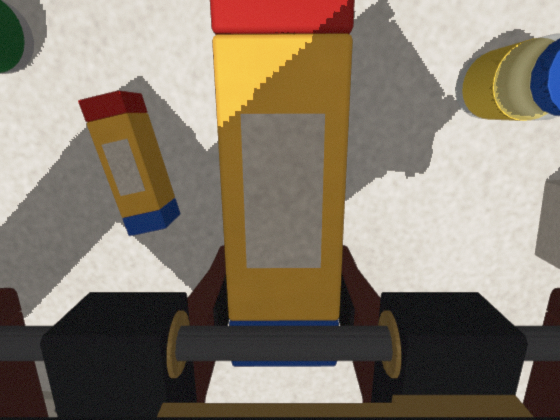

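Wrist view: tin held square, red end at the top (282,15), blue between the pads (283,345). Next I check the camera bias: where the fixed cameras see the held tin versus where the robot says it is.

```bash
python3 - <<'E'
from h import *
o,M=tool(); p=np.array([382.9,-325.4])
a=np.radians(7);u=np.array([np.cos(a),np.sin(a)]);v=np.array([-u[1],u[0]])
e=o["ee_pos"][:2]; print("tcp",o["ee_pos"].round(1),"stamper XY",((e-[616.3,-295.7])@u).round(1),((e-[616.3,-295.7])@v).round(1),o["orientation"].round(4))
for n in("scene","side"):
    im,d,K,T=grab(n); W=cloud(d,K,T).reshape(-1,3);hsv=cv2.cvtColor(im,cv2.COLOR_RGB2HSV).reshape(-1,3)
    X=(W[:,:2]-[616.3,-295.7])@u;Y=(W[:,:2]-[616.3,-295.7])@v;z=W[:,2]
    base=(abs(X+190)<140)&(abs(Y)<60)&(z>190)&(z<206)
    for nm,m in(("red",((hsv[:,0]<6)|(hsv[:,0]>174))&(hsv[:,1]>150)),("yel",(hsv[:,0]>17)&(hsv[:,0]<32)&(hsv[:,1]>120))):
        m=m&base
        if m.sum()<20: continue
        zt=np.percentile(z[m],80); m&=abs(z-zt)<2.5; print(n,nm,m.sum(),zt.round(1),"Y",np.percentile(Y[m],[1,99]).round(1),"X",np.percentile(X[m],[1,99]).round(1),rect(W[m]))
E
```

```text
tcp [ 384.6 -324.9  160.5] stamper XY -233.5 -0.7 [-3.1348e+00 -1.9370e-01  8.0000e-04]
scene red 56 200.4 Y [-19.9  24.9] X [-128.7 -105.3] [ 499.7 -307.7   45.5   24.2  101.8]
scene yel 132 200.6 Y [-21.4  26.8] X [-234.7 -131.6] [ 434.  -315.   103.8   49.9    7.5]
side red 34 199.4 Y [-19.5  26. ] X [-127.6 -107.8] [ 498.2 -306.8   46.4   19.2  101.3]
side yel 77 199.0 Y [-14.4  29.5] X [-220.  -131.5] [ 439.9 -309.8   91.4   44.     7.3]
```

```bash
python3 -m creep '{"delta_pos":[[0,0.0027,0.03],[0,0,0.035],[0,0,0.03],[0,0,0.02],[0,0,0.014],[0,0,0.01],[0,0,0],[0,0,0]],"twist":[[0,0,0],[0,0,0],[0,0,0],[0,0,0],[0,0,0],[0,0,0],[0,0,0],[0,0,0]]}'
python3 - <<'E'
from h import *
a=np.radians(7);u=np.array([np.cos(a),np.sin(a)]);v=np.array([-u[1],u[0]])
goto(382.7,-324.4,21.5,-83)
for n in("scene","side"):
    im,d,K,T=grab(n); cv2.imwrite(f"pics/{n}2.png",cv2.resize(im[90:250,170:370] if n=="scene" else im[120:280,230:430],None,fx=3.5,fy=3.5)[...,::-1]); W=cloud(d,K,T).reshape(-1,3);hsv=cv2.cvtColor(im,cv2.COLOR_RGB2HSV).reshape(-1,3)
    X=(W[:,:2]-[616.3,-295.7])@u;Y=(W[:,:2]-[616.3,-295.7])@v;z=W[:,2]
    base=(abs(X+190)<140)&(abs(Y)<60)&(z>50)&(z<70)
    for nm,m in(("red",((hsv[:,0]<6)|(hsv[:,0]>174))&(hsv[:,1]>150)),("yel",(hsv[:,0]>17)&(hsv[:,0]<32)&(hsv[:,1]>120))):
        m=m&base
        if m.sum()<20: continue
        zt=np.percentile(z[m],80); m&=abs(z-zt)<2.5; print(n,nm,m.sum(),zt.round(1),"Y",np.percentile(Y[m],[1,99]).round(1),"X",np.percentile(X[m],[1,99]).round(1))
E
```

```text
t: 8.15
ee_pos: [385.9, -327.4, 21.6]
orientation: [-3.135, -0.195, 0.0]
ft_force: [-0.6, 0.7, -3.4]
width: 48.2
grasp_force: 30.0
t 8.15 tcp [ 385.9 -327.4   21.6] yawy -82.88 tilt [-0.01  0.01] d [-0.0028 -0.0033  0.0001] tw 0.12 w 48.2 F [-0.6  0.7 -3.4] q [-0.73  0.58  1.99  0.    0.57  0.72]
scene red 54 63.8 Y [-31.1  32.6] X [-226.7 -104.1]
scene yel 117 64.0 Y [-25.7  25.8] X [-231.1 -131.8]
side red 24 63.3 Y [-22.5  14.3] X [-125.9 -107.6]
side yel 75 63.1 Y [-18.6  26.6] X [-219.  -132.1]
```

View pics/scene2.png

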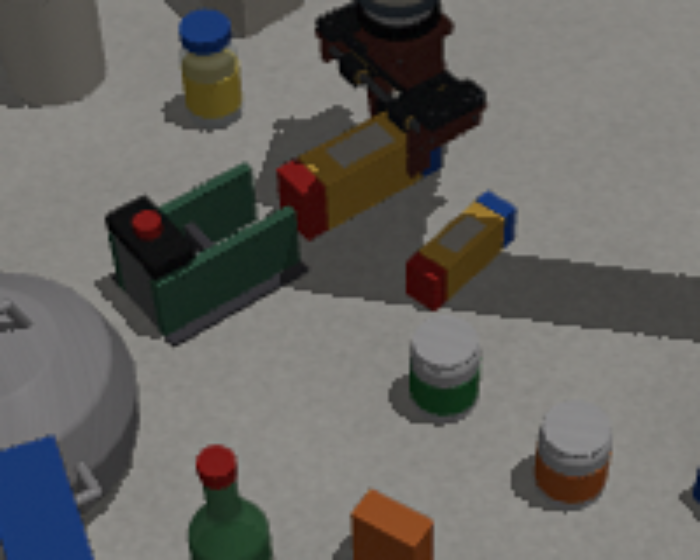

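The crop shows the tin standing in line with the channel, red end (300,200) just outside the mouth (275,240). Sliding in.

```bash
python3 -m creep '{"delta_pos":[[0.008,0,0],[0.008,0,0],[0.008,0,0],[0.008,0,0],[0.008,0,0],[0.008,0,0],[0.008,0,0],[0.008,0,0],[0.008,0,0],[0.008,0,0],[0,0,0],[0,0,0]],"twist":[[0,0,0],[0,0,0],[0,0,0],[0,0,0],[0,0,0],[0,0,0],[0,0,0],[0,0,0],[0,0,0],[0,0,0],[0,0,0],[0,0,0]]}'
python3 -m creep '{"delta_pos":[[0.003,0,0],[0.003,0,0],[0.003,0,0],[0.003,0,0],[0,0,0],[0,0,0]],"twist":[[0,0,0],[0,0,0],[0,0,0],[0,0,0],[0,0,0],[0,0,0]]}'
python3 -m creep '{"delta_pos":[[0.003,0,0],[0.003,0,0],[0,0,0],[0,0,0]],"twist":[[0,0,0],[0,0,0],[0,0,0],[0,0,0]]}'
python3 -c "
from h import *
goto(382.7,-324.4,21.5,-83)"
```

```text
t: 9.25
ee_pos: [465.0, -318.2, 21.6]
orientation: [3.136, 0.193, -0.0]
ft_force: [0.1, -0.4, -3.6]
width: 47.9
grasp_force: 30.0
t: 9.75
ee_pos: [476.7, -316.9, 21.7]
orientation: [3.136, 0.192, 0.0]
ft_force: [-0.0, -0.1, -3.2]
width: 48.0
grasp_force: 30.0
t: 10.08
ee_pos: [482.1, -316.0, 21.6]
orientation: [-3.135, -0.192, 0.002]
ft_force: [-4.1, -1.5, -1.3]
width: 47.8
grasp_force: 30.0
t 10.08 tcp [ 482.1 -316.    21.6] yawy -82.99 tilt [-0.06  0.02] d [-0.0997 -0.0038  0.0002] tw 0.01 w 47.8 F [-4.1 -1.5 -1.3] q [-0.6   0.65  1.83 -0.    0.66  0.85]
```

Contact: about 4.3 N, which is roughly 4.6 mm of plate travel.

```bash
python3 -m creep '{"delta_pos":[[0.002,0,0],[0.002,0,0],[0.002,0,0],[0,0,0],[0,0,0]],"twist":[[0,0,0],[0,0,0],[0,0,0],[0,0,0],[0,0,0]]}'
python3 -m creep '{"delta_pos":[[0.0015,0,0],[0,0,0],[0,0,0],[0,0,0]],"twist":[[0,0,0],[0,0,0],[0,0,0],[0,0,0]]}'
```

```text
t: 10.5
ee_pos: [487.8, -315.2, 21.5]
orientation: [-3.135, -0.192, 0.002]
ft_force: [-6.7, -0.5, 0.1]
width: 48.0
grasp_force: 30.0
t: 10.83
ee_pos: [489.0, -315.0, 21.5]
orientation: [-3.135, -0.192, 0.003]
ft_force: [-6.9, -1.7, 0.4]
width: 48.1
grasp_force: 30.0
```

```bash
python3 -m creep '{"delta_pos":[[0.001,0,0],[0.001,0,0],[0,0,0],[0,0,0],[0,0,0]],"twist":[[0,0,0],[0,0,0],[0,0,0],[0,0,0],[0,0,0]]}'
python3 -c "
from h import *
goto(382.7,-324.4,21.5,-83)"
```

```text
t: 11.25
ee_pos: [490.4, -314.8, 21.5]
orientation: [-3.135, -0.192, 0.004]
ft_force: [-9.3, -2.4, 1.2]
width: 47.7
grasp_force: 30.0
t 11.25 tcp [ 490.4 -314.8   21.5] yawy -82.99 tilt [-0.16  0.05] d [-0.1081 -0.0036  0.0003] tw 0.01 w 47.7 F [-9.3 -2.4  1.2] q [-0.59  0.65  1.82 -0.    0.67  0.86]
```

Red end pressed to the stop (9.6 N). Back out, lift, shift over the release spot and turn.

```bash
python3 -m creep '{"delta_pos":[[-0.008,0,0],[-0.012,0,0],[-0.015,0,0],[-0.015,0,0],[-0.015,0,0],[-0.015,0,0],[-0.015,0,0],[-0.015,0,0],[0,0,0],[0,0,-0.03],[0,0,-0.035],[0,0,-0.035],[0,0,-0.035],[0,0,0]],"twist":[[0,0,0],[0,0,0],[0,0,0],[0,0,0],[0,0,0],[0,0,0],[0,0,0],[0,0,0],[0,0,0],[0,0,0],[0,0,0],[0,0,0],[0,0,0],[0,0,0]]}'
python3 -m creep '{"delta_pos":[[0.03,0,0],[0.03,0,0],[0.03,0,0],[0,0,0],[0,0,0],[0,0,0],[0,0,0],[0,0,0],[0,0,0],[0,0,0],[0,0,0],[0,0,0],[0,0,0],[0,0,0],[0,0,0]],"twist":[[0,0,0],[0,0,0],[0,0,0],[0,0,-7],[0,0,-7],[0,0,-7],[0,0,-7],[0,0,-7],[0,0,-7],[0,0,-7],[0,0,-7],[0,0,-7],[0,0,-7],[0,0,-7],[0,0,-7]]}'
python3 -m creep '{"delta_pos":[[0,0,0],[0,0,0],[0,0,0],[0,0,0],[0,0,0],[0,0,0],[0,0,0],[0,0,0],[0,0,0],[0,0,0],[0,0,0],[0,0,0],[0,0,0],[0,0,0],[0,0,0]],"twist":[[0,0,-7],[0,0,-7],[0,0,-7],[0,0,-7],[0,0,-7],[0,0,-7],[0,0,-7],[0,0,-7],[0,0,-7],[0,0,-7],[0,0,-7],[0,0,-7],[0,0,-7],[0,0,-5],[0,0,0]]}'
python3 - <<'E'
from h import *
o=get_obs();u=np.array([.9925,.1219]);S=np.array([615,-299.6]);t=S-142*u
print(t)
goto(t[0],t[1],21.5,97)
E
```

```text
t: 12.42
ee_pos: [385.9, -331.3, 162.9]
orientation: [3.128, 0.191, 0.013]
ft_force: [1.0, -2.3, -2.2]
width: 47.7
grasp_force: 30.0
t: 13.67
ee_pos: [471.8, -317.3, 155.6]
orientation: [-2.195, -2.247, 0.0]
ft_force: [0.4, -0.0, -3.0]
width: 48.3
grasp_force: 30.0
t: 14.92
ee_pos: [471.9, -317.4, 155.8]
orientation: [0.196, -3.135, -0.001]
ft_force: [0.3, -0.7, -3.7]
width: 47.8
grasp_force: 30.0
[ 474.065  -316.9098]
t 14.92 tcp [ 471.9 -317.4  155.8] yawy 97.16 tilt [-0.01  0.02] d [-2.200e-03  1.000e-04  1.343e-01] tw 0.16 w 47.8 F [ 0.3 -0.7 -3.7] q [-0.61  0.43  1.8   0.    0.91 -2.31]
```

```bash
python3 -m creep '{"delta_pos":[[0,0,0.03],[0,0,0.035],[0,0,0.03],[0,0,0.02],[0,0,0.012],[0,0,0.006],[0,0,0.002],[0,0,0],[0,0,0]],"twist":[[0,0,0.16],[0,0,0],[0,0,0],[0,0,0],[0,0,0],[0,0,0],[0,0,0],[0,0,0],[0,0,0]]}'
python3 -m creep '{"delta_pos":[[0,0,0],[0,0,0],[0,0,0],[0,0,0],[0,0,0]],"twist":[[0,0,0],[0,0,0],[0,0,0],[0,0,0],[0,0,0]]}' 0.7
python3 -m creep '{"delta_pos":[[0,0,-0.0075],[0.018,0,0],[0.018,0,0],[0.018,0,0],[0.018,0,0],[0.018,0,0],[0,0,0],[0,0,0]],"twist":[[0,0,0],[0,0,0],[0,0,0],[0,0,0],[0,0,0],[0,0,0],[0,0,0],[0,0,0]]}'
python3 - <<'E'
from h import *
goto(385,-328,28,97)
im,d,K,T=grab("wrist");cv2.imwrite("pics/w3.png",im[...,::-1])
W=cloud(d,K,T).reshape(-1,3);u=np.array([.9925,.1219]);v=np.array([-u[1],u[0]]);S=np.array([615,-299.6])
im,d,K,T=grab("scene");cv2.imwrite("pics/scene3.png",cv2.resize(im[90:250,170:370],None,fx=3.5,fy=3.5)[...,::-1])
E
```

```text
t: 15.67
ee_pos: [472.9, -318.0, 22.8]
orientation: [-0.186, 3.134, -0.002]
ft_force: [1.0, 0.2, -3.3]
width: 47.9
grasp_force: 30.0
t: 16.08
ee_pos: [472.4, -317.6, 22.2]
orientation: [-0.187, 3.135, -0.001]
ft_force: [-0.7, 0.7, 0.4]
width: 61.4
grasp_force: 0.0
t: 16.75
ee_pos: [382.6, -328.5, 29.7]
orientation: [-0.185, 3.136, -0.0]
ft_force: [0.3, 0.5, -0.2]
width: 61.6
grasp_force: 0.0
t 16.75 tcp [ 382.6 -328.5   29.7] yawy 96.75 tilt [ 0.02 -0.01] d [-0.0025  0.0002  0.0017] tw -0.25 w 61.6 F [ 0.3  0.5 -0.2] q [-0.73  0.57  1.99  0.    0.58 -2.42]
```

View pics/scene3.png

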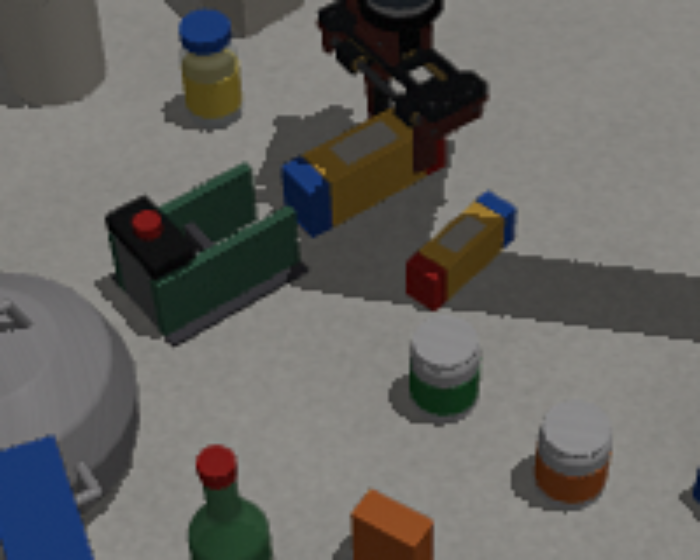

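The crop shows the tin upright with its blue end (305,195) facing the mouth and the gripper at the red end. Grip and insert.

```bash
python3 -m creep '{"delta_pos":[[0,0,0],[0,0,0],[0,0,0],[0,0,0],[0,0,0],[0,0,0],[0,0,-0.001],[0,0,0]],"twist":[[0,0,0],[0,0,0],[0,0,0],[0,0,0],[0,0,0],[0,0,0],[0,0,0],[0,0,0]]}' 0.3
python3 -m creep '{"delta_pos":[[-0.008,0,0],[-0.008,0,0],[-0.008,0,0],[-0.008,0,0],[-0.008,0,0],[-0.008,0,0],[-0.008,0,0],[-0.008,0,0],[-0.008,0,0],[-0.008,0,0],[-0.005,0,0],[-0.005,0,0],[0,0,0],[0,0,0]],"twist":[[0,0,0],[0,0,0],[0,0,0],[0,0,0],[0,0,0],[0,0,0],[0,0,0],[0,0,0],[0,0,0],[0,0,0],[0,0,0],[0,0,0],[0,0,0],[0,0,0]]}'
python3 -m creep '{"delta_pos":[[-0.003,0,0],[-0.003,0,0],[-0.003,0,0],[0,0,0],[0,0,0]],"twist":[[0,0,0],[0,0,0],[0,0,0],[0,0,0],[0,0,0]]}'
```

```text
t: 17.52
ee_pos: [382.1, -327.6, 29.9]
orientation: [0.188, -3.135, -0.002]
ft_force: [-0.0, -0.4, -3.6]
width: 47.4
grasp_force: 30.0
t: 18.68
ee_pos: [472.1, -317.3, 30.1]
orientation: [0.188, -3.136, -0.0]
ft_force: [-0.4, -0.6, -3.0]
width: 47.8
grasp_force: 30.0
t: 19.1
ee_pos: [481.2, -316.4, 30.2]
orientation: [-0.188, 3.136, -0.0]
ft_force: [-0.5, -0.3, -3.4]
width: 47.8
grasp_force: 30.0
```

```bash
python3 -m creep '{"delta_pos":[[-0.002,0,0],[-0.002,0,0],[-0.002,0,0],[0,0,0],[0,0,0]],"twist":[[0,0,0],[0,0,0],[0,0,0],[0,0,0],[0,0,0]]}'
python3 -m creep '{"delta_pos":[[-0.002,0,0],[-0.002,0,0],[0,0,0],[0,0,0]],"twist":[[0,0,0],[0,0,0],[0,0,0],[0,0,0]]}'
```

```text
t: 19.52
ee_pos: [486.6, -315.5, 30.0]
orientation: [0.188, -3.135, -0.001]
ft_force: [-5.0, -0.3, -2.6]
width: 47.5
grasp_force: 30.0
t: 19.85
ee_pos: [490.2, -315.0, 30.0]
orientation: [0.188, -3.135, -0.001]
ft_force: [-5.9, -0.4, -0.5]
width: 48.3
grasp_force: 30.0
```

```bash
python3 -m creep '{"delta_pos":[[-0.0015,0,0],[-0.0015,0,0],[0,0,0],[0,0,0]],"twist":[[0,0,0],[0,0,0],[0,0,0],[0,0,0]]}'
python3 -m creep '{"delta_pos":[[-0.001,0,0],[-0.0005,0,0],[0,0,0],[0,0,0],[0,0,0]],"twist":[[0,0,0],[0,0,0],[0,0,0],[0,0,0],[0,0,0]]}'
```

```text
t: 20.18
ee_pos: [492.9, -314.7, 30.0]
orientation: [0.188, -3.134, -0.001]
ft_force: [-7.7, -1.8, 0.7]
width: 48.0
grasp_force: 30.0
t: 20.6
ee_pos: [494.1, -314.5, 30.0]
orientation: [0.187, -3.134, -0.001]
ft_force: [-7.5, -2.0, 1.1]
width: 48.1
grasp_force: 30.0
```

```bash
python3 -m creep '{"delta_pos":[[-0.001,0,0],[-0.0007,0,0],[0,0,0],[0,0,0],[0,0,0]],"twist":[[0,0,0],[0,0,0],[0,0,0],[0,0,0],[0,0,0]]}'
python3 -m creep '{"delta_pos":[[0.008,0,0],[0.012,0,0],[0.015,0,0],[0.015,0,0],[0.015,0,0],[0.015,0,0],[0.015,0,0],[0.015,0,0],[0,0,0],[0,0,-0.03],[0,0,-0.035],[0,0,-0.035],[0,0,-0.02],[0,0,0]],"twist":[[0,0,0],[0,0,0],[0,0,0],[0,0,0],[0,0,0],[0,0,0],[0,0,0],[0,0,0],[0,0,0],[0,0,0],[0,0,0],[0,0,0],[0,0,0],[0,0,0]]}'
python3 - <<'E'
from h import *
goto(440,60,150,97)
for n in("scene","side"):
    im,d,K,T=grab(n); np.savez(n+"1.npz",im=im,d=d,K=K,T=T)
E
```

```text
t: 21.02
ee_pos: [494.3, -314.3, 29.9]
orientation: [0.187, -3.131, -0.002]
ft_force: [-13.4, -3.5, 3.4]
width: 48.0
grasp_force: 30.0
t: 22.18
ee_pos: [390.3, -329.7, 154.6]
orientation: [-0.187, 3.13, -0.01]
ft_force: [1.0, -0.6, -2.3]
width: 47.9
grasp_force: 30.0
t 22.18 tcp [ 390.3 -329.7  154.6] yawy 96.83 tilt [ 0.39 -0.33] d [-0.0956  0.3811  0.0027] tw -0.17 w 47.9 F [ 1.  -0.6 -2.3] q [-0.72  0.35  1.94  0.    0.84 -2.41]
```

Both ends stamped; the blue end reached its stop at 13 N. Now carry to the fence and turn.

```bash
python3 -m creep '{"delta_pos":[[-0.013,0.038,0],[-0.013,0.038,0],[-0.013,0.038,0],[-0.013,0.038,0],[-0.013,0.038,0],[-0.013,0.038,0],[-0.013,0.038,0],[-0.013,0.038,0],[-0.013,0.038,0],[-0.013,0.038,0],[-0.013,0.038,0],[-0.013,0.038,0],[-0.013,0.038,0],[-0.013,0.038,0],[-0.013,0.038,0],[-0.013,0.038,0],[0,0,0]],"twist":[[0,0,0],[0,0,0],[0,0,0],[0,0,0],[0,0,0],[0,0,0],[0,0,0],[0,0,0],[0,0,0],[0,0,0],[0,0,0],[0,0,0],[0,0,0],[0,0,0],[0,0,0],[0,0,0],[0,0,0]]}'
python3 -m creep '{"delta_pos":[[0,0,0],[0,0,0],[0,0,0],[0,0,0],[0,0,0],[0,0,0],[0,0,0],[0,0,0],[0,0,0],[0,0,0],[0,0,0],[0,0,0],[0,0,0],[0,0,0]],"twist":[[0,0,6.85],[0,0,6.85],[0,0,6.85],[0,0,6.85],[0,0,6.85],[0,0,6.85],[0,0,6.85],[0,0,6.85],[0,0,6.85],[0,0,6.85],[0,0,6.85],[0,0,6.85],[0,0,6.85],[0,0,0]]}'
python3 - <<'E'
from h import *
goto(530,300,154,7.8)
o,M=tool()
im,d,K,T=grab("wrist");cv2.imwrite("pics/w4.png",im[...,::-1])
W=cloud(d,K,T).reshape(-1,3);hsv=cv2.cvtColor(im,cv2.COLOR_RGB2HSV).reshape(-1,3);np.savez("wr4.npz",im=im,d=d,K=K,T=T,e=o["ee_pos"])
c=(hsv[:,0]>=3)&(hsv[:,0]<20)&(hsv[:,1]>90)&(W[:,2]>15)&(W[:,2]<26)&(np.hypot(W[:,0]-545,W[:,1]-300)<150)
q=W[c]; print(len(q),np.median(q[:,2]));print(cv2.approxPolyDP(cv2.convexHull(q[:,:2].astype(np.float32)),4,True)[:,0].round(1).tolist())
for n in("scene","side"):
    f=np.load(n+"1.npz");im,d,K,T=[f[k] for k in("im","d","K","T")];W=cloud(d,K,T);hsv=cv2.cvtColor(im,cv2.COLOR_RGB2HSV)
    P=[(W[...,0]>555)&(W[...,0]<620)&(abs(W[...,1]+297)<30)&(W[...,2]>15)&(W[...,2]<56)]
    q=W[P[0]];q=q[q[:,0]<625];print(n,"plate-ish",len(q),np.percentile((q[:,:2]-[616.3,-295.7])@np.array([.9925,.1219]),[1,20,50,80,99]).round() if len(q) else 0)
E
```

```text
t: 23.7
ee_pos: [522.8, 307.1, 148.0]
orientation: [-0.193, 3.135, 0.003]
ft_force: [0.4, -1.0, -2.7]
width: 47.4
grasp_force: 30.0
t: 24.87
ee_pos: [520.8, 300.1, 147.5]
orientation: [-2.07, -2.361, 0.006]
ft_force: [0.2, 0.0, -2.5]
width: 47.8
grasp_force: 30.0
t 24.87 tcp [520.8 300.1 147.5] yawy 7.53 tilt [-0.2  -0.09] d [-0.0013  0.009  -0.0065] tw -0.27 w 47.8 F [ 0.2  0.  -2.5] q [0.5  0.48 1.73 0.   0.93 0.37]
2709 20.51430443367218
[[572.4000244140625, 295.1000061035156], [559.5999755859375, 386.0], [470.70001220703125, 373.3999938964844], [471.5, 363.70001220703125]]
scene plate-ish 47 [-55. -11.  -6.  -3.  -1.]
side plate-ish 18 [-56. -52. -38.  -9.  -2.]
```

View pics/w4.png

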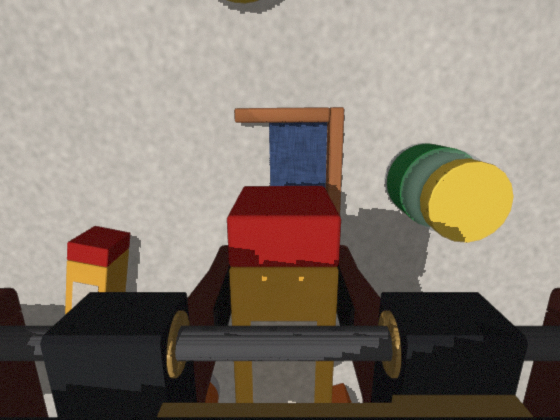

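Wrist view: inner corner of the rails at about (329,123), held tin's red end at (284,225), jar at (465,200). Fit the rails and the held tin in the same picture.

```bash
python3 - <<'E'
from h import *
f=np.load("wr4.npz");im,d,K,T,e=[f[k] for k in("im","d","K","T","e")];W=cloud(d,K,T).reshape(-1,3);hsv=cv2.cvtColor(im,cv2.COLOR_RGB2HSV).reshape(-1,3)
a=np.radians(8.0);fx=np.array([np.cos(a),np.sin(a)]);fy=np.array([-fx[1],fx[0]])
D=W[:,:2]-[549.7,371.5];X=D@fx;Y=D@fy;z=W[:,2]
c=(hsv[:,0]>=3)&(hsv[:,0]<20)&(hsv[:,1]>90)&(z>18)&(z<24)
s=c&(X<-8)&(X>-85)&(abs(Y-5)<30); l=c&(Y<-8)&(Y>-75)&(abs(X-5)<30)
print("short",s.sum(),np.polyfit(X[s],Y[s],1).round(4),np.percentile(Y[s],[1,99]).round(1)); print("long",l.sum(),np.polyfit(Y[l],X[l],1).round(4),np.percentile(X[l],[1,99]).round(1))
r=((hsv[:,0]<6)|(hsv[:,0]>174))&(hsv[:,1]>150)&(abs(X+30)<70)
q=r&(z>150);zt=np.percentile(z[q],70);q&=abs(z-zt)<2.5
E=(e[:2]-[549.7,371.5]);print("tcp in fence",(E@fx).round(1),(E@fy).round(1),"tin red top z",zt.round(1),"X",np.percentile(X[q],[1,99]).round(1),"Y",np.percentile(Y[q],[1,99]).round(1),rect(W[q]))
E
```

```text
short 1225 [-2.0000e-04  7.9571e+00] [ 2.2 13.6]
long 934 [-0.0287  5.569 ] [ 0.8 12.4]
tcp in fence -38.5 -66.7 tin red top z 179.2 X [-60.8 -14.3] Y [-53.3 -30.4] [521.2 322.5  62.2  34.8 177.1]
```

```bash
python3 -m creep '{"delta_pos":[[0.013,0.005,0],[0.013,0.004,0],[0,0,0.03],[0,0,0.03],[0,0,0.025],[0,0,0.015],[0,0,0.01],[0,0,0.005],[0,0,0],[0,0,0]],"twist":[[0,0,-0.4],[0,0,0],[0,0,0],[0,0,0],[0,0,0],[0,0,0],[0,0,0],[0,0,0],[0,0,0],[0,0,0]]}'
python3 - <<'E'
from h import *
goto(530,300,30,8)
o,M=tool();e=o["ee_pos"]
a=np.radians(8.0);fx=np.array([np.cos(a),np.sin(a)]);fy=np.array([-fx[1],fx[0]])
E=(e[:2]-[549.7,371.5]);print("tcp in fence",(E@fx).round(1),(E@fy).round(1))
for n in("wrist","scene","side"):
    im,d,K,T=grab(n)
    if n=="wrist":cv2.imwrite("pics/w5.png",im[...,::-1])
    W=cloud(d,K,T).reshape(-1,3);hsv=cv2.cvtColor(im,cv2.COLOR_RGB2HSV).reshape(-1,3)
    D=W[:,:2]-[549.7,371.5];X=D@fx;Y=D@fy;z=W[:,2]
    c=(hsv[:,0]>=6)&(hsv[:,0]<20)&(hsv[:,1]>90)&(z>17)&(z<24)
    s=c&(X<-8)&(X>-85)&(abs(Y-5)<30); l=c&(Y<-8)&(Y>-165)&(abs(X-5)<30)
    for nm,m,A,B in(("short",s,X,Y),("long",l,Y,X)):
        if m.sum()>20:print(n,nm,m.sum(),np.polyfit(A[m],B[m],1).round(4),np.percentile(B[m],[1,99]).round(1))
    r=((hsv[:,0]<6)|(hsv[:,0]>174))&(hsv[:,1]>150)&(abs(X+30)<70)&(abs(Y+30)<60)&(z>50)&(z<72)
    if r.sum()>20: zt=np.percentile(z[r],70);q=r&(abs(z-zt)<2.5);print(n,"red top",q.sum(),zt.round(1),"X",np.percentile(X[q],[1,99]).round(1),"Y",np.percentile(Y[q],[1,99]).round(1))
E
```

```text
t: 25.75
ee_pos: [527.9, 328.6, 35.7]
orientation: [2.056, 2.375, 0.002]
ft_force: [-0.4, -0.0, -2.6]
width: 47.7
grasp_force: 30.0
t 25.75 tcp [527.9 328.6  35.7] yawy 8.23 tilt [0.05 0.03] d [-0.0286 -0.002   0.0057] tw 0.23 w 47.7 F [-0.4 -0.  -2.6] q [0.54 0.67 1.73 0.   0.74 0.39]
tcp in fence -27.6 -39.5
wrist short 2893 [2.5000e-03 8.6376e+00] [ 2.6 14. ]
wrist long 1175 [-0.01    7.5294] [ 1.3 12.3]
wrist red top 5804 67.2 X [-50.3  -3.7] Y [-26.2  -3.2]
scene short 109 [1.5000e-03 9.8008e+00] [ 3.6 15.4]
scene long 99 [-5.0000e-03  5.7008e+00] [-5.2 12.2]
scene red top 101 68.2 X [-49.8  -5.7] Y [-24.3  -2.4]
side short 177 [4.0000e-04 9.8542e+00] [-3.7 15.9]
side long 53 [-0.0543  5.9837] [ 1.4 12.4]
side red top 190 67.4 X [-50.8  -3.6] Y [-24.9  -1.5]
```

Gaps by wrist view: about 4.3 mm to the long rail, 5.7 mm to the short rail, 6.5 mm above the counter. Lower, then creep in by feel.

```bash
python3 -m creep '{"delta_pos":[[0,0,0.003],[0,0,0.0025],[0,0,0],[0.002,0,0],[0.002,0,0],[0,0,0],[0,0,0]],"twist":[[0,0,0],[0,0,0],[0,0,0],[0,0,0],[0,0,0],[0,0,0],[0,0,0]]}'
python3 -m creep '{"delta_pos":[[0.001,0,0],[0.001,0,0],[0,0,0],[0,0,0]],"twist":[[0,0,0],[0,0,0],[0,0,0],[0,0,0]]}'
python3 -m creep '{"delta_pos":[[0,0.0015,0],[0,0.0015,0],[0,0,0],[0,0,0]],"twist":[[0,0,0],[0,0,0],[0,0,0],[0,0,0]]}'
```

```text
t: 26.48
ee_pos: [526.8, 332.1, 29.7]
orientation: [2.057, 2.375, 0.0]
ft_force: [-0.1, 0.6, -2.1]
width: 47.2
grasp_force: 30.0
t: 26.82
ee_pos: [526.5, 333.6, 29.7]
orientation: [2.057, 2.374, -0.001]
ft_force: [0.0, -2.7, -1.5]
width: 47.8
grasp_force: 30.0
t: 27.15
ee_pos: [529.2, 334.0, 29.4]
orientation: [-2.057, -2.374, 0.001]
ft_force: [-0.9, -3.5, -2.5]
width: 47.6
grasp_force: 30.0
```

Short rail touched (−3 N). Now the long rail.

```bash
python3 -m creep '{"delta_pos":[[0,0.001,0],[0,0.0005,0],[0,0,0],[0,0,0]],"twist":[[0,0,0],[0,0,0],[0,0,0],[0,0,0]]}'
python3 -m creep '{"delta_pos":[[0,0.001,0],[0,0,0],[0,0,0]],"twist":[[0,0,0],[0,0,0],[0,0,0]]}'
```

```text
t: 27.48
ee_pos: [530.6, 334.2, 29.4]
orientation: [-2.057, -2.374, 0.002]
ft_force: [-2.2, -4.1, -4.0]
width: 48.0
grasp_force: 30.0
t: 27.73
ee_pos: [530.9, 334.2, 29.4]
orientation: [-2.057, -2.373, 0.003]
ft_force: [-4.3, -4.5, -2.1]
width: 48.0
grasp_force: 30.0
```

```bash
python3 -m creep '{"delta_pos":[[0,0.0005,0.0005],[0,0,0.0005],[0,0,0],[0,0,0]],"twist":[[0,0,0],[0,0,0],[0,0,0],[0,0,0]]}'
python3 -m creep '{"delta_pos":[[0,0,0],[0,0,0],[0,0,0],[0,0,0],[0,0,0]],"twist":[[0,0,0],[0,0,0],[0,0,0],[0,0,0],[0,0,0]]}' 0.7
python3 -m creep '{"delta_pos":[[0,0,-0.005],[0,0,-0.02],[0,0,-0.035],[0,0,-0.035],[0,0,-0.035],[0,0,0]],"twist":[[0,0,0],[0,0,0],[0,0,0],[0,0,0],[0,0,0],[0,0,0]]}'
python3 -m creep '{"delta_pos":[[-0.01,-0.04,-0.01],[-0.01,-0.04,-0.01],[-0.01,-0.04,-0.01],[0,0,0]],"twist":[[0,0,0],[0,0,0],[0,0,0],[0,0,0]]}'
python3 - <<'E'
from h import *
o,M=tool();e=o["ee_pos"];print(o["t"],e)
a=np.radians(8.0);fx=np.array([np.cos(a),np.sin(a)]);fy=np.array([-fx[1],fx[0]])
for n in("wrist","scene","side"):
    im,d,K,T=grab(n)
    if n!="side":cv2.imwrite(f"pics/end_{n}.png",im[...,::-1])
    W=cloud(d,K,T).reshape(-1,3);hsv=cv2.cvtColor(im,cv2.COLOR_RGB2HSV).reshape(-1,3)
    D=W[:,:2]-[549.7,371.5];X=D@fx;Y=D@fy;z=W[:,2]
    c=(hsv[:,0]>=6)&(hsv[:,0]<20)&(hsv[:,1]>90)&(z>17)&(z<24)
    s=c&(X<-8)&(X>-85)&(abs(Y-5)<30); l=c&(Y<-8)&(Y>-155)&(abs(X-5)<30)
    for nm,m,A,B in(("short",s,X,Y),("long",l,Y,X)):
        if m.sum()>20:print(n,nm,m.sum(),np.polyfit(A[m],B[m],1).round(4),np.percentile(B[m],[1,50,99]).round(1))
    for nm,k in(("red",((hsv[:,0]<6)|(hsv[:,0]>174))&(hsv[:,1]>150)),("blue",(hsv[:,0]>105)&(hsv[:,0]<125)&(hsv[:,1]>110)),("yel",(hsv[:,0]>17)&(hsv[:,0]<32)&(hsv[:,1]>120))):
        r=k&(abs(X+25)<50)&(abs(Y+80)<110)&(z>50)&(z<72)
        if r.sum()>20: zt=np.percentile(z[r],70);q=r&(abs(z-zt)<2.5);print(n,nm,q.sum(),zt.round(1),"X",np.percentile(X[q],[1,99]).round(1),"Y",np.percentile(Y[q],[1,99]).round(1))
    s=(im if n=="scene" else im)
im,d,K,T=grab("scene");cv2.imwrite("pics/end.png",cv2.resize(im[110:390,190:440],None,fx=2.1,fy=2.1)[...,::-1])
E
```

```text
t: 28.07
ee_pos: [530.9, 334.2, 29.4]
orientation: [-2.057, -2.373, 0.004]
ft_force: [-9.0, -6.3, 8.1]
width: 47.7
grasp_force: 30.0
t: 28.48
ee_pos: [533.1, 335.3, 29.0]
orientation: [2.057, 2.374, 0.002]
ft_force: [-0.6, 0.1, 0.2]
width: 61.5
grasp_force: 0.0
t: 28.98
ee_pos: [536.2, 337.1, 166.4]
orientation: [2.055, 2.372, 0.018]
ft_force: [1.1, 0.6, -0.6]
width: 61.7
grasp_force: 0.0
t: 29.32
ee_pos: [413.5, 285.5, 188.3]
orientation: [-2.055, -2.374, 0.008]
ft_force: [0.6, 0.2, 0.3]
width: 61.3
grasp_force: 0.0
29.3167 [413.50216845 285.53187247 188.30141246]
wrist short 984 [-3.6000e-03  7.7038e+00] [ 1.9  8.2 13.7]
wrist red 1547 60.9 X [-47.2  -1.2] Y [-21.1   1.5]
wrist blue 994 60.9 X [-46.9  -1.1] Y [-156.2 -134.4]
wrist yel 4008 60.9 X [-47.2  -0.5] Y [-131.8  -22.8]
scene short 117 [2.9000e-03 9.4355e+00] [ 2.7  9.4 15.3]
scene long 228 [9.0000e-04 6.4771e+00] [-0.7  6.4 12.6]
scene red 123 61.6 X [-45.2  -0.3] Y [-19.1   3.1]
scene blue 106 61.6 X [-45.2   0.3] Y [-155.2 -133.1]
scene yel 350 61.4 X [-46.9   0.1] Y [-130.7  -21.6]
side short 176 [-2.0000e-03  9.4551e+00] [-3.2 10.1 15.4]
side red 188 60.7 X [-46.5  -1.6] Y [-20.9   3.6]
side yel 456 61.0 X [-47.5   0.1] Y [-129.6  -21.7]
```

View pics/end_wrist.png

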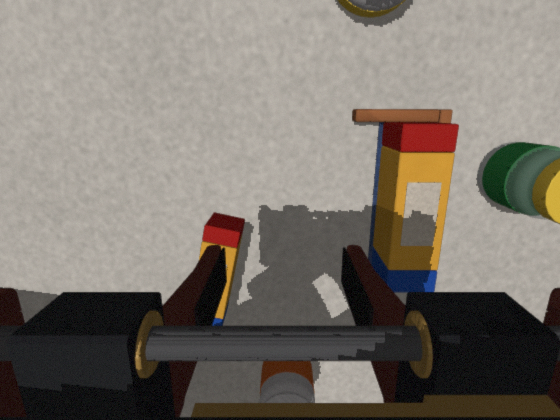

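Wrist view: the tin stands in the corner, its red end (420,137) at the short rail (400,115) and its side along the long rail. It measures flush within 1 mm on both rails, upright and square, and the gripper is clear.

```bash
python3 -c "
from workcell import *
print(close_job())"
```

```text
the job is handed in; nothing more can be done
None
```

The job is handed in: both ends of the tin were pressed to the stamper's stop, red first and then blue. The tin now stands in the corner, measured within about 1 mm of both rails, and the gripper is clear.

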